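# Find the loaded sample tin and put it in the tray

### The arm

A 6-joint arm with a two-finger parallel gripper is mounted at the origin on the work surface. World frame = base frame: x ahead of the robot, y to its left, z up, the work surface at z = 0. Lengths are in m, angles in rad, forces in N, time in s.
With the tool pointing down it reaches from about 0.3 to 0.875 m from the base axis. Payload 6.4 kg.
Tool frame: the origin (TCP) lies on the centre line of the jaws, within the pads' length; the fingertips stand 25 mm ahead of it and the grasp point (between the pads) lies 6 mm ahead of it (ctrl.tips_ahead is the z of the fingertips in the tool frame, in m); z points along the fingers, x is the direction in which the jaws open and shut, and the axes are right-handed (so a half turn about z gives the same grasp; the last joint's range is limited). The gripper opens to 85 mm and grips with 20 to 120 N. Pads are 22 mm wide; open, the fingers measure 114 mm over their backs; the gripper's body (76 mm by 85 mm) begins 54 mm behind the grasp point. The pads swing forward as they close: fully open they stand 13 mm farther back than shut.
Start: joints at [-1.471, 0.181, 1.607, -0, 1.354, -0.206], TCP at [0.173, -0.548, 0.256] pointing down, gripper open.
Joint ranges: [-2.99, 2.99], [-0.89, 2.07], [0.3, 2.58], [-1.14, 4.28], [0, 2.63], [-3.12, 3.12]. Speed limits (rad/s): [2.57, 2.57, 3.01, 3.14, 3.14, 3.14].

### API

Orientations are given as a unit quaternion [w, x, y, z].
In Python, from bench import ctrl gives the robot as it stands.
- The arm moves only by the shell command python3 -m pendant 'ROWS'. ROWS is JSON, a list that holds one entry, the list of rows, each a list of 7 numbers: the shift along the tool's x, y, z in m, then the turn, a rotation vector about the tool's x, y, z in rad, then the closure, from -1 (fully open) to 1 (shut). A call has 1 to 10 rows; each row shifts and turns the commanded pose from where the row before left it, along the tool's axes as they then stand; what a row does not reach is not made up. A row lasts 1/10 s, in which the tool goes at most 50 mm and 8.59 degrees, less where a joint would pass 70% of its speed; a pose out of reach is approached as far as the arm can. A call with a gripper value outside its range is refused whole. The fingers move at their own pace and stop on an object; the grip force is fixed at half the most. Time passes only in rows, so rows that do not move let the fingers close. It gives the time, the measured TCP pose, the force and the opening at its end, in the units of the state.
- ctrl.get_obs(): the state, without advancing time (a new reading comes with each control period).
- ctrl.camera(name): name is "scene" or "top" or "wrist"; returns (picture, depth): 400x640x3 uint8, red, green, blue; 400x640 float32, m along the optical axis (not along the pixel's ray), 0 where there is no reading.
- ctrl.calibration(name): a dict with "fov_y" (degrees; the focal length in pixels is half the picture's height over the tangent of half this angle, whatever the lens; pixels are square), "cx", "cy" (the principal point, pixels), "D" ([k1, k2, p1, p2, k3] as OpenCV has them; the pictures are not rectified), "camera_from_world" (4x4, takes a point from world to camera coordinates). Camera axes: x right, y down, z forward; pixel columns grow to the right and rows downward; lengths in m; the calibration is good to about 2 mm. A picture is of the moment at which its call begins: read the wrist's pose just before it. calibration takes no time and is no camera call; for the wrist camera it gives the pose at the moment of the call.
- ctrl.hand_in(): hands the job in, once; it reports no verdict.
The state is a dict: "time_s": time; "q": joint angles; "dq": joint speeds; "joint_efforts": joint torques, N m; "eef_pos": TCP position; "eef_rot": TCP orientation; "wrist_force": force on the tool from outside, world axes, zero at the start; "torque": the same for the moment, N m; "opening": opening from 0.0 (shut) to 1.0 (fully open).
Only numpy, scipy, OpenCV 4.12 (cv2) and the standard library are available. Lean on these libraries where they do the work, as an engineer would, in place of code of your own. Each camera call takes 0.05 s, during which the arm holds its last target.

### The job

Only one of the three look-alike closed metal tins on the inspection bench has the steel part to be measured inside. Lift them to find the one that is much heavier and stand it upright, gently, inside the shallow black tray. Leave the two light tins upright on the bench where they stood, putting back any that you lifted.

Things in the scene. Friction and masses are not known exactly. Their poses are not given: they have to be found in the camera images.
- tin_a_mid (a point): Centre, 25 mm above the bench, of one of three look-alike closed tins: bare-metal oblong box, lid fixed, 80 mm long (x axis) x 56 mm wide (y axis, grip across this) x 50 mm tall, upright (z up). Two tins are light, 0.09 to 0.14 kg in all; one is loaded, 0.48 to 0.66 kg in all. Which one changes with every start and does not show. Weight within 3 mm of the centre.
- tin_b_mid (a point): Centre, 25 mm above the bench, of one of three look-alike closed tins: bare-metal oblong box, lid fixed, 80 mm long (x axis) x 56 mm wide (y axis, grip across this) x 50 mm tall, upright (z up). Two tins are light, 0.09 to 0.14 kg in all; one is loaded, 0.48 to 0.66 kg in all. Which one changes with every start and does not show. Weight within 3 mm of the centre.
- tin_c_mid (a point): Centre, 25 mm above the bench, of one of three look-alike closed tins: bare-metal oblong box, lid fixed, 80 mm long (x axis) x 56 mm wide (y axis, grip across this) x 50 mm tall, upright (z up). Two tins are light, 0.09 to 0.14 kg in all; one is loaded, 0.48 to 0.66 kg in all. Which one changes with every start and does not show. Weight within 3 mm of the centre.
- tray: Shallow open black plastic tray, fixed to the bench, 160 mm (its x axis) x 200 mm (its y axis) x 16 mm tall outside, walls 4 mm thick; inner floor 4 mm above the bench. Origin: centre of its underside, on the bench. z axis up. It starts empty.
Mind the look-alikes: they are no part of the job. Leave any green look-alike of the part that bears tin_c_mid alone.

How it is judged:
At the end, for the whole second after the job is handed in: The loaded tin (over 3.2 N on the tray) rests on the tray floor, upright within 0.12 rad, its centre within 55 mm (tray x) and 75 mm (tray y) of the tray centre, height within 8 mm. Both light tins rest upright within 0.12 rad, centres within 40 mm of where they started (((contact force between tin_a and tray above 3.2 N and angle between each of tin_a_mid, tin_b_mid, tin_c_mid's own z axis and vertical below 0.12 rad and linear speed of each of tin_a, tin_b, tin_c below 0.02 m/s and x of tin_a_mid in the frame of tray between -0.055 and 0.055 m and y of tin_a_mid in the frame of tray between -0.075 and 0.075 m and z of tin_a_mid in the frame of tray between 0.021 and 0.037 m and distance of each of tin_b_mid, tin_c_mid from where it was at the start of the episode below 0.04 m) or (contact force between tin_b and tray above 3.2 N and angle between each of tin_b_mid, tin_a_mid, tin_c_mid's own z axis and vertical below 0.12 rad and linear speed of each of tin_b, tin_a, tin_c below 0.02 m/s and x of tin_b_mid in the frame of tray between -0.055 and 0.055 m and y of tin_b_mid in the frame of tray between -0.075 and 0.075 m and z of tin_b_mid in the frame of tray between 0.021 and 0.037 m and distance of each of tin_a_mid, tin_c_mid from where it was at the start of the episode below 0.04 m) or (contact force between tin_c and tray above 3.2 N and angle between each of tin_c_mid, tin_a_mid, tin_b_mid's own z axis and vertical below 0.12 rad and linear speed of each of tin_c, tin_a, tin_b below 0.02 m/s and x of tin_c_mid in the frame of tray between -0.055 and 0.055 m and y of tin_c_mid in the frame of tray between -0.075 and 0.075 m and z of tin_c_mid in the frame of tray between 0.021 and 0.037 m and distance of each of tin_a_mid, tin_b_mid from where it was at the start of the episode below 0.04 m))); the robot touches nothing.
It fails at once if a tin was dropped or rammed into the tray (over 100 N between them) (contact force between any of tin_a, tin_b, tin_c and tray above 100 N).
It also fails if it takes over 64 s, if anything falls off the work surface, if the arm or the gripper's body presses on something with over 40 N, if the wrist force passes 120 N, or if a joint passes its speed limit or range.

## Working session

There is one attempt and no reset: what is moved stays moved. The work goes in short steps, Python scripts to look and compute and a shell command to move; the robot and the scene stay as the last step left them, time stands still between calls to the robot, and variables do not carry over. Pictures are saved under pics/ and viewed, and the job is handed in when it is done.

```bash
ls; mkdir -p pics; python3 - <<'E'
from bench import ctrl
import cv2, numpy as np
o=ctrl.get_obs(); print(o)
for n in("scene","top","wrist"):
    c=ctrl.calibration(n); print(n,c['fov_y'],c['cx'],c['cy'],c['D']); print(np.round(c['camera_from_world'],4).tolist())
    p,d=ctrl.camera(n); cv2.imwrite(f'pics/{n}0.png',p[:,:,::-1]); np.save(f'pics/{n}0.npy',d)
E
```

```text
pics
{'time_s': 0.0, 'q': array([-1.47126983e+00,  1.81552580e-01,  1.60800486e+00,  1.37105931e-05,
        1.35378531e+00, -2.06333246e-01]), 'dq': array([-0.00075868, -0.00135363,  0.00142212,  0.00081798, -0.00052596,
       -0.00015141]), 'joint_efforts': array([ 1.44872181e-03, -4.44857061e+01, -3.51336908e+01, -2.63992379e-04,
        8.67529248e-03,  8.27989197e-06]), 'eef_pos': array([ 0.17309121, -0.54780052,  0.25537914]), 'eef_rot': array([-6.55368794e-04,  8.06569682e-01, -5.91138378e-01, -5.79861405e-04]), 'wrist_force': array([-1.33477462,  0.33584783,  0.19369169]), 'torque': array([ 0.02968572, -0.02195564, -0.00544239]), 'opening': 0.9993745671878796}
scene 50.07450536734826 319.4755273350357 200.7565184118239 [-0.11868439  0.          0.          0.          0.        ]
[[-0.1831, 0.983, 0.0145, 0.1491], [0.8147, 0.16, -0.5574, -0.3361], [-0.5503, -0.0902, -0.8301, 1.448], [0.0, 0.0, 0.0, 1.0]]
top 51.638226897892835 316.373951409136 202.8272116399916 [0.02178205 0.         0.         0.         0.        ]
[[0.0172, -0.9998, 0.0035, -0.1015], [-0.9963, -0.0174, -0.0845, 0.4356], [0.0845, -0.002, -0.9964, 0.9827], [0.0, 0.0, 0.0, 1.0]]
wrist 60.65940393614836 312.9152358057226 196.28365573734342 [-0.07295508  0.          0.          0.          0.        ]
[[0.3007, -0.9537, -0.0025, -0.5735], [-0.9124, -0.2884, 0.2905, -0.0369], [-0.2777, -0.085, -0.9569, 0.3793], [0.0, 0.0, 0.0, 1.0]]
```

View pics/top0.png

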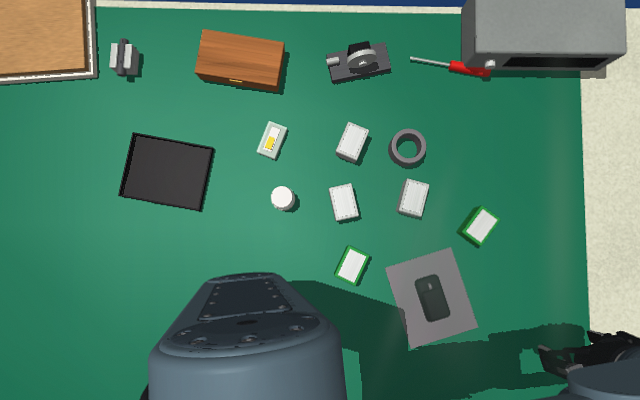

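View pics/scene0.png

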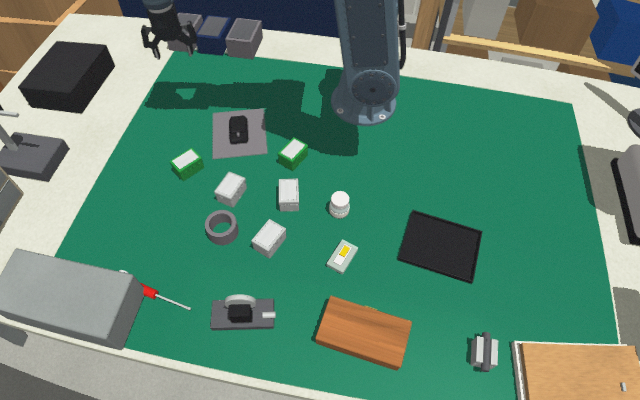

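View pics/wrist0.png

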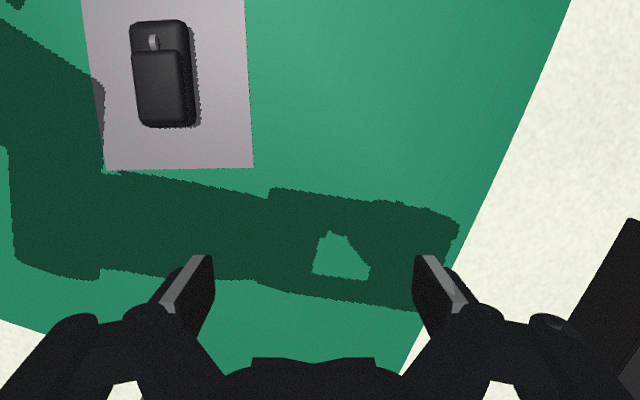

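Top view candidates: three bare-metal tins at (352,143), (344,202) and (413,198). Those fit the description. The boxes at (352,265) and (480,226) are green look-alikes to leave alone, and (272,140) is a white and yellow box, which is not a tin. The tray is at (167,172). I'll measure these and confirm with a crop.

```bash
cat > h.py <<'E'
from bench import ctrl
import cv2, numpy as np
def K(n):
    c=ctrl.calibration(n); f=200/np.tan(np.radians(c['fov_y'])/2)
    return np.array([[f,0,c['cx']],[0,f,c['cy']],[0,0,1]]),np.array(c['D']),np.array(c['camera_from_world'])
def world_plane(n,uv,z,cal=None):
    k,D,T=cal or K(n)
    r=cv2.undistortPoints(np.float64(uv).reshape(-1,1,2),k,D).reshape(-1,2)
    r=np.c_[r,np.ones(len(r))]@T[:3,:3]; o=-T[:3,:3].T@T[:3,3]
    return o+r*((z-o[2])/r[:,2])[:,None]
def cloud(n,d):
    k,D,T=K(n); v,u=np.mgrid[0:400,0:640]
    r=cv2.undistortPoints(np.float64(np.c_[u.ravel(),v.ravel()]).reshape(-1,1,2),k,D).reshape(-1,2)
    P=np.c_[r,np.ones(len(r))]*d.reshape(-1,1)
    return ((P-T[:3,3])@T[:3,:3]).reshape(400,640,3)
E
python3 - <<'E'
from h import *
for n,seeds in(("top",dict(t1=(352,143),t2=(344,202),t3=(413,198),g1=(352,265),g2=(480,226),tray=(167,172))),("scene",dict(t1=(268,236),t2=(288,190),t3=(230,188),g1=(293,152),g2=(186,162),tray=(440,246)))):
    img=cv2.imread(f'pics/{n}0.png'); d=np.load(f'pics/{n}0.npy'); W=cloud(n,d)
    hsv=cv2.cvtColor(img,cv2.COLOR_BGR2HSV)
    for k,s in seeds.items():
        if k=='tray': m=(hsv[...,2]<75)&(hsv[...,1]<90); z=.016
        else: m=(hsv[...,2]>185)&(hsv[...,1]<70); z=.05
        m=cv2.morphologyEx(m.astype(np.uint8),cv2.MORPH_OPEN,np.ones((2,2)))
        cnt,l=cv2.connectedComponents(m); L=l[s[1],s[0]]
        mm=(l==L).astype(np.uint8); c=max(cv2.findContours(mm,0,1)[0],key=cv2.contourArea)
        w=world_plane(n,c.reshape(-1,2),z)[:,:2]
        (cx,cy),(a,b),ang=cv2.minAreaRect(np.float32(w*1000))
        if a<b:ang+=90; a,b=b,a
        print(n,k,L,'c',round(cx,1),round(cy,1),'size',round(a,1),round(b,1),'long dir',round(ang%180,1),'zmed',np.median(W[mm>0][:,2]).round(4))
im=cv2.imread('pics/top0.png')[110:300,240:510]; cv2.imwrite('pics/crop0.png',cv2.resize(im,None,fx=2.9,fy=2.9,interpolation=2))
E
```

```text
top t1 16 c 583.6 -178.3 size 76.9 52.4 long dir 157.9 zmed 0.0516
top t2 18 c 437.1 -159.1 size 77.0 52.6 long dir 13.5 zmed 0.0514
top t3 17 c 450.3 -324.4 size 75.0 52.5 long dir 165.8 zmed 0.0514
top g1 21 c 288.9 -180.1 size 66.0 41.9 long dir 154.7 zmed 0.0516
top g2 20 c 386.8 -481.1 size 65.8 42.3 long dir 143.7 zmed 0.0518
top tray 9 c 506.2 271.5 size 201.8 159.5 long dir 80.2 zmed 0.0051
scene t1 18 c 589.5 -173.5 size 76.9 53.3 long dir 157.7 zmed 0.0496
scene t2 12 c 443.4 -153.8 size 76.2 52.0 long dir 13.5 zmed 0.0501
scene t3 11 c 457.0 -319.4 size 76.5 52.4 long dir 166.1 zmed 0.05
scene g1 9 c 295.0 -175.1 size 67.6 42.7 long dir 155.2 zmed 0.0504
scene g2 10 c 393.4 -475.8 size 65.4 42.7 long dir 142.3 zmed 0.0498
scene tray 24 c 516.5 275.1 size 198.8 165.8 long dir 80.4 zmed 0.0031
```

View pics/crop0.png

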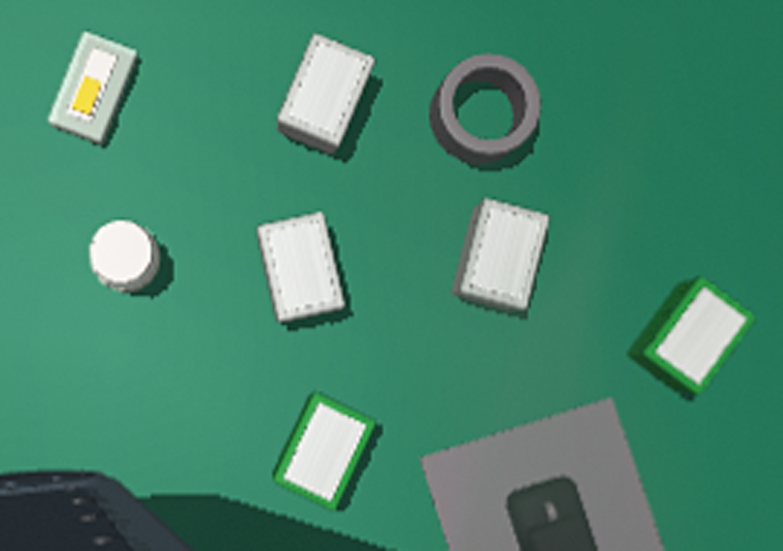

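The crop confirms three bare tins in grey-white with dashed lid seams, at top-view pixels (352,143), (344,202) and (413,198). The two boxes with green sides are the look-alikes. I'll start with the nearest tin, t3.

```bash
python3 -m pendant '[[[-0.013,-0.034,0,0,0,0,-1],[-0.013,-0.034,0,0,0,0,-1],[-0.013,-0.034,0,0,0,0,-1],[-0.013,-0.034,0,0,0,0,-1],[-0.013,-0.034,0,0,0,0,-1],[-0.013,-0.034,0,0,0,0,-1],[-0.013,-0.034,0,0,0,0,-1],[-0.013,-0.034,0,0,0,0,-1],[-0.013,-0.034,0,0,0,0,-1],[-0.013,-0.034,0,0,0,0,-1]]]'
python3 -m pendant '[[[0,0,0.02,0,0,0.11,-1],[0,0,0.02,0,0,0.11,-1],[0,0,0.02,0,0,0.11,-1],[0,0,0,0,0,0.11,-1],[0,0,0,0,0,0.11,-1],[0,0,0,0,0,0,-1]]]'
cat >> h.py <<'E'
def grab(n,tag):
    cal=K(n); p,d=ctrl.camera(n); cv2.imwrite(f'pics/{n}_{tag}.png',p[:,:,::-1]); np.save(f'pics/{n}_{tag}.npy',d); return p,d,cal
def delta(x,y,z,longdir):
    from scipy.spatial.transform import Rotation as R
    o=ctrl.get_obs(); w,a,b,c=o['eef_rot']; r=R.from_quat([a,b,c,w]); M=r.as_matrix()
    yaw=np.degrees(np.arctan2(M[1,0],M[0,0]))
    g=r.inv().apply(np.array([x,y,z])-o['eef_pos'])
    t=longdir+90; e=(t-yaw+90)%180-90
    print('t',o['time_s'],'pos',o['eef_pos'].round(4),'yaw',yaw.round(2),'tilt',np.degrees(np.arccos(-M[2,2])).round(2),'tool-delta mm',(g*1000).round(1),'turn tool z',np.radians(-e).round(3),'F',o['wrist_force'].round(2),'open',round(o['opening'],3))
E
python3 - <<'E'
from h import *
delta(.4535,-.322,.04,166)
grab('wrist','t3')
E
```

```text
time_s: 1.15
eef_pos: [0.4591, -0.3207, 0.256]
eef_rot: [-0.0, 0.807, -0.591, -0.0]
wrist_force: [0.1, -1.1, 1.2]
opening: 1.004
time_s: 1.75
eef_pos: [0.458, -0.3218, 0.1957]
eef_rot: [-0.0, -0.615, 0.788, 0.001]
wrist_force: [-0.5, -0.4, -0.0]
opening: 0.997
t 1.75 pos [ 0.458  -0.3218  0.1957] yaw -104.05 tilt 0.06 tool-delta mm [  1.4   4.2 155.7] turn tool z -0.001 F [-0.54 -0.41 -0.02] open 0.997
```

View pics/wrist_t3.png

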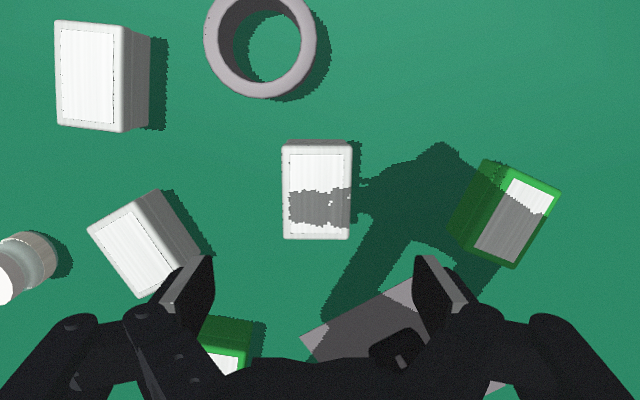

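The wrist view shows t3 between the jaws: its top face spans columns 283-352 and rows 147-240. I'll measure its centre on the z=0.05 plane.

```bash
python3 - <<'E'
from h import *
w=world_plane('wrist',[(283,147),(351,147),(351,240),(284,240),(317,193.5)],.05); print(w.round(4).tolist())
delta(*w[:4,:2].mean(0),.04,166)
E
```

```text
[[0.4969, -0.3069, 0.05], [0.4843, -0.3578, 0.05], [0.408, -0.3416, 0.05], [0.4214, -0.2871, 0.05], [0.4543, -0.3235, 0.05]]
t 1.8 pos [ 0.4581 -0.3219  0.196 ] yaw -103.86 tilt 0.03 tool-delta mm [  2.8   4.9 156. ] turn tool z 0.003 F [ 0.48 -0.28 -0.14] open 0.996
```

```bash
python3 -m pendant '[[[0.003,0.005,0.025,0,0,0,-1],[0,0,0.025,0,0,0,-1],[0,0,0.025,0,0,0,-1],[0,0,0.025,0,0,0,-1],[0,0,0.02,0,0,0,-1],[0,0,0.018,0,0,0,-1],[0,0,0.018,0,0,0,-1],[0,0,0,0,0,0,-1]]]'
python3 -m pendant '[[[0,0,0,0,0,0,1],[0,0,0,0,0,0,1],[0,0,0,0,0,0,1],[0,0,0,0,0,0,1],[0,0,0,0,0,0,1],[0,0,0,0,0,0,1],[0,0,0,0,0,0,1]]]'
```

```text
time_s: 2.6
eef_pos: [0.4512, -0.3222, 0.038]
eef_rot: [-0.0, -0.617, 0.787, 0.002]
wrist_force: [-0.1, 0.6, 0.3]
opening: 1.0
time_s: 3.3
eef_pos: [0.4535, -0.3246, 0.0418]
eef_rot: [0.0, -0.616, 0.788, -0.001]
wrist_force: [-0.7, 0.7, 7.0]
opening: 0.647
```

```bash
python3 -m pendant '[[[0,0,-0.005,0,0,0,1],[0,0,-0.01,0,0,0,1],[0,0,-0.01,0,0,0,1],[0,0,-0.01,0,0,0,1],[0,0,0,0,0,0,1],[0,0,0,0,0,0,1],[0,0,0,0,0,0,1]]]'
for i in 1 2; do python3 -m pendant '[[[0,0,0,0,0,0,1]]]'; done
```

```text
time_s: 4.0
eef_pos: [0.4524, -0.3234, 0.0749]
eef_rot: [-0.0, -0.616, 0.788, 0.0]
wrist_force: [0.5, 0.8, -1.7]
opening: 0.644
time_s: 4.1
eef_pos: [0.4523, -0.3234, 0.0747]
eef_rot: [-0.0, -0.616, 0.788, 0.001]
wrist_force: [-0.3, 1.6, -1.2]
opening: 0.647
time_s: 4.2
eef_pos: [0.4524, -0.3235, 0.0748]
eef_rot: [-0.0, -0.616, 0.788, 0.0]
wrist_force: [0.4, 0.3, -1.3]
opening: 0.65
```

t3 reads −1.2 to −1.7 N, so it's light. I'll lower it back where it stood and release it, then rise.

```bash
python3 -m pendant '[[[0,0,0.01,0,0,0,1],[0,0,0.01,0,0,0,1],[0,0,0.007,0,0,0,1],[0,0,0.005,0,0,0,1],[0,0,0.002,0,0,0,1],[0,0,0,0,0,0,1],[0,0,0,0,0,0,1]]]'
```

```text
time_s: 4.9
eef_pos: [0.4523, -0.3234, 0.0418]
eef_rot: [-0.0, -0.616, 0.788, 0.001]
wrist_force: [-4.9, 3.5, 10.1]
opening: 0.645
```

```bash
python3 -m pendant '[[[0,0,0,0,0,0,-1],[0,0,0,0,0,0,-1],[0,0,0,0,0,0,-1],[0,0,0,0,0,0,-1],[0,0,-0.02,0,0,0,-1],[0,0,-0.03,0,0,0,-1],[0,0,-0.04,0,0,0,-1],[0,0,-0.04,0,0,0,-1],[0,0,-0.02,0,0,0,-1]]]'
python3 -m pendant '[[[-0.032,0.0105,0,0,0,0,-1],[-0.032,0.0105,0,0,0,0,-1],[-0.032,0.0105,0,0,0,0,-1],[-0.032,0.0105,0,0,0,0,-1],[-0.031,0.01,0,0,0,0,-1],[0,0,0,0,0,-0.12,-1],[0,0,0,0,0,-0.12,-1],[0,0,0,0,0,-0.12,-1],[0,0,0,0,0,-0.12,-1],[0,0,0,0,0,0,-1]]]'
python3 - <<'E'
from h import *
delta(.440,-.1565,.04,13.5)
grab('wrist','t2')
E
```

```text
time_s: 5.8
eef_pos: [0.4538, -0.3249, 0.1952]
eef_rot: [0.0, -0.616, 0.788, -0.003]
wrist_force: [0.0, -0.2, 0.2]
opening: 1.001
time_s: 6.8
eef_pos: [0.4406, -0.1568, 0.1913]
eef_rot: [0.0, 0.786, -0.619, 0.0]
wrist_force: [-0.7, -0.2, 0.5]
opening: 1.0
t 6.8 pos [ 0.4406 -0.1568  0.1913] yaw -76.43 tilt 0.0 tool-delta mm [ -0.5   0.5 151.3] turn tool z 0.001 F [-0.66 -0.21  0.5 ] open 1.0
```

View pics/wrist_t2.png

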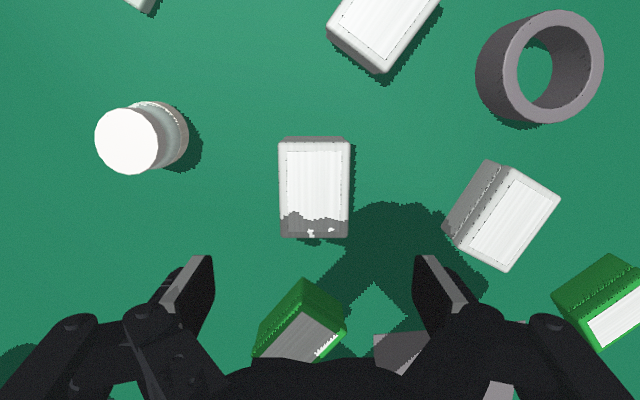

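t2's top face (columns 279-350, rows 143-238) is centred between the jaws and square to them. I'll descend and grip.

```bash
python3 -m pendant '[[[0.001,0.001,0.025,0,0,0,-1],[0,0,0.025,0,0,0,-1],[0,0,0.025,0,0,0,-1],[0,0,0.025,0,0,0,-1],[0,0,0.02,0,0,0,-1],[0,0,0.016,0,0,0,-1],[0,0,0.014,0,0,0,-1],[0,0,0,0,0,0,-1]]]'
python3 -m pendant '[[[0,0,0,0,0,0,1],[0,0,0,0,0,0,1],[0,0,0,0,0,0,1],[0,0,0,0,0,0,1],[0,0,0,0,0,0,1],[0,0,0,0,0,0,1],[0,0,0,0,0,0,1]]]'
python3 -m pendant '[[[0,0,-0.005,0,0,0,1],[0,0,-0.01,0,0,0,1],[0,0,-0.01,0,0,0,1],[0,0,-0.01,0,0,0,1],[0,0,0,0,0,0,1],[0,0,0,0,0,0,1],[0,0,0,0,0,0,1]]]'
for i in 1 2; do python3 -m pendant '[[[0,0,0,0,0,0,1]]]'; done
```

```text
time_s: 7.65
eef_pos: [0.4385, -0.1572, 0.0395]
eef_rot: [0.0, 0.784, -0.62, -0.002]
wrist_force: [-0.6, 0.8, 0.2]
opening: 0.998
time_s: 8.35
eef_pos: [0.4406, -0.1584, 0.0424]
eef_rot: [-0.0, 0.785, -0.619, 0.001]
wrist_force: [-1.8, 1.4, 6.4]
opening: 0.647
time_s: 9.05
eef_pos: [0.4396, -0.1579, 0.076]
eef_rot: [0.0, 0.785, -0.619, -0.0]
wrist_force: [-0.6, 0.3, -6.4]
opening: 0.641
time_s: 9.15
eef_pos: [0.4395, -0.1578, 0.0758]
eef_rot: [0.0, 0.785, -0.619, -0.001]
wrist_force: [1.0, 0.1, -6.7]
opening: 0.65
time_s: 9.25
eef_pos: [0.4396, -0.1579, 0.0759]
eef_rot: [0.0, 0.785, -0.619, -0.0]
wrist_force: [-0.2, -0.6, -5.3]
opening: 0.644
```

t2 reads −5.3 to −6.7 N, so it's the loaded one (about 0.6 kg). I'll raise it and carry it to the tray.

```bash
python3 -m pendant '[[[0,0,-0.015,0,0,0,1],[0,0,-0.025,0,0,0,1],[0,0,-0.025,0,0,0,1],[0,0,-0.025,0,0,0,1],[-0.012,-0.005,0,0,0,0,1],[-0.024,-0.01,0,0,0,0,1],[-0.03,-0.0125,0,0,0,0,1],[-0.034,-0.014,0,0,0,0,1],[-0.034,-0.014,0,0,0,0,1],[-0.034,-0.014,0,0,0,0,1]]]'
python3 -m pendant '[[[-0.034,-0.014,0,0,0,0,1],[-0.034,-0.014,0,0,0,0,1],[-0.034,-0.014,0,0,0,0,1],[-0.034,-0.014,0,0,0,0,1],[-0.034,-0.014,0,0,0,0,1],[-0.03,-0.0125,0,0,0,0,1],[-0.022,-0.01,0,0,0,0,1],[-0.012,-0.005,0,0,0,0,1],[0,0,0,0,0,0,1]]]'
python3 -m pendant '[[[0,0,0,0,0,0.1,1],[0,0,0,0,0,0.1,1],[0,0,0,0,0,0.1,1],[0,0,0,0,0,0.1,1],[0,0,0,0,0,0,1],[0,0,0,0,0,0,1]]]'
python3 - <<'E'
from h import *
delta(.509,.273,.0464,-9.7)
grab('wrist','tray');grab('scene','tray');grab('top','tray')
E
```

```text
time_s: 10.25
eef_pos: [0.4671, 0.024, 0.1645]
eef_rot: [0.0, 0.785, -0.619, -0.001]
wrist_force: [1.9, 0.3, -5.4]
opening: 0.641
time_s: 11.15
eef_pos: [0.5071, 0.2734, 0.1646]
eef_rot: [0.001, 0.786, -0.618, -0.001]
wrist_force: [0.3, 0.6, -5.8]
opening: 0.645
time_s: 11.75
eef_pos: [0.508, 0.271, 0.1657]
eef_rot: [-0.001, -0.647, 0.762, 0.0]
wrist_force: [-0.2, -0.3, -6.4]
opening: 0.647
t 11.75 pos [0.508  0.271  0.1657] yaw -99.31 tilt 0.07 tool-delta mm [ -2.2  -0.8 119.3] turn tool z 0.007 F [-0.23 -0.33 -6.39] open 0.647
```

View pics/wrist_tray.png

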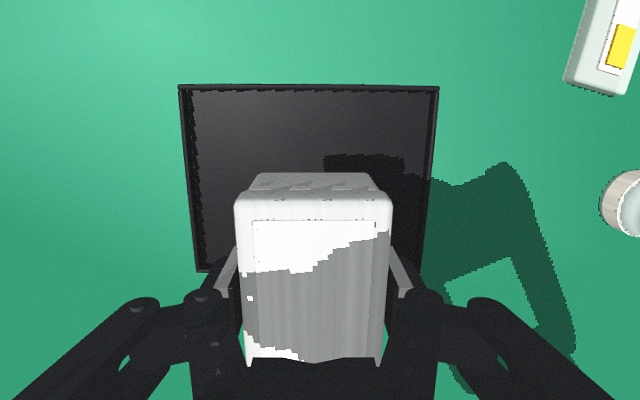

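View pics/scene_tray.png

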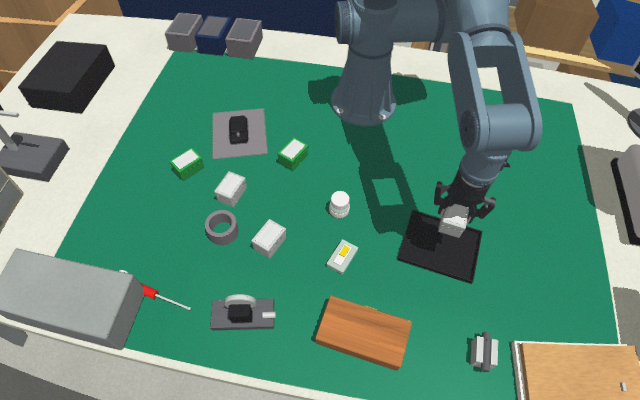

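The tin hangs square over the tray, and t3 stands where it was. I'll descend gently, slowing near contact.

```bash
python3 -m pendant '[[[0,0,0.01,0,0,0,1],[0,0,0.02,0,0,0,1],[0,0,0.02,0,0,0,1],[0,0,0.02,0,0,0,1],[0,0,0.02,0,0,0,1],[0,0,0.012,0,0,0,1],[0,0,0.006,0,0,0,1],[0,0,0,0,0,0,1],[0,0,0,0,0,0,1]]]'
python3 -m pendant '[[[0,0,0.003,0,0,0,1],[0,0,0.003,0,0,0,1],[0,0,0,0,0,0,1],[0,0,0,0,0,0,1]]]'
python3 -m pendant '[[[0,0,0.0015,0,0,0,1],[0,0,0.0015,0,0,0,1],[0,0,0,0,0,0,1],[0,0,0,0,0,0,1]]]'
```

```text
time_s: 12.8
eef_pos: [0.509, 0.2721, 0.059]
eef_rot: [0.001, -0.647, 0.763, -0.0]
wrist_force: [0.5, -0.7, -5.6]
opening: 0.646
time_s: 13.2
eef_pos: [0.5083, 0.2718, 0.0524]
eef_rot: [0.0, -0.647, 0.763, -0.0]
wrist_force: [0.0, -0.1, -7.2]
opening: 0.64
time_s: 13.6
eef_pos: [0.5083, 0.2718, 0.0492]
eef_rot: [-0.0, -0.647, 0.763, 0.0]
wrist_force: [-0.9, -0.3, -6.2]
opening: 0.643
```

```bash
python3 -m pendant '[[[0,0,0.001,0,0,0,1],[0,0,0.001,0,0,0,1],[0,0,0,0,0,0,1],[0,0,0,0,0,0,1]]]'
python3 -m pendant '[[[0,0,0.001,0,0,0,1],[0,0,0,0,0,0,1],[0,0,0,0,0,0,1]]]'
```

```text
time_s: 14.0
eef_pos: [0.5083, 0.2718, 0.0472]
eef_rot: [-0.0, -0.647, 0.763, 0.0]
wrist_force: [0.0, 0.9, -5.9]
opening: 0.645
time_s: 14.3
eef_pos: [0.5085, 0.2719, 0.0465]
eef_rot: [0.0, -0.647, 0.763, -0.0]
wrist_force: [-0.9, -0.1, -4.0]
opening: 0.648
```

Contact is starting. I'll add 1 mm, then release and rise.

```bash
python3 -m pendant '[[[0,0,0.0005,0,0,0,1],[0,0,0,0,0,0,1],[0,0,0,0,0,0,1]]]'
python3 -m pendant '[[[0,0,0,0,0,0,0.8],[0,0,0,0,0,0,0.4],[0,0,0,0,0,0,-1],[0,0,0,0,0,0,-1],[0,0,0,0,0,0,-1],[0,0,0,0,0,0,-1]]]'
python3 -m pendant '[[[0,0,-0.01,0,0,0,-1],[0,0,-0.02,0,0,0,-1],[0,0,-0.03,0,0,0,-1],[0,0,-0.04,0,0,0,-1],[0,0,-0.04,0,0,0,-1],[0,0,-0.02,0,0,0,-1],[0,0,0,0,0,0,-1]]]'
python3 -m pendant '[[[0.02,0.01,-0.01,0,0,0,-1],[0.03,0.02,0,0,0,0,-1],[0.04,0.03,0,0,0,0,-1],[0.04,0.03,0,0,0,0,-1],[0.04,0.03,0,0,0,0,-1],[0.03,0.02,0,0,0,0,-1],[0,0,0,0,0,0,-1],[0,0,0,0,0,0,-1]]]'
python3 - <<'E'
from h import *
for n,seeds in(("top",dict(t1=(352,143),t3=(413,198),t2=(167,172))),("scene",dict(t1=(268,236),t3=(230,188),t2=(440,246)))):
    p,d,cal=grab(n,'end'); W=cloud(n,d)
    hsv=cv2.cvtColor(p,cv2.COLOR_RGB2HSV)
    m=((hsv[...,2]>185)&(hsv[...,1]<70)).astype(np.uint8); m=cv2.morphologyEx(m,cv2.MORPH_OPEN,np.ones((2,2)))
    _,l=cv2.connectedComponents(m)
    for k,s in seeds.items():
        L=l[s[1],s[0]]; 
        if not L: print(n,k,'no'); continue
        mm=(l==L).astype(np.uint8); c=max(cv2.findContours(mm,0,1)[0],key=cv2.contourArea)
        r=cv2.minAreaRect(np.float32(world_plane(n,c.reshape(-1,2),.054 if k=='t2' else .05)[:,:2]*1000))
        print(n,k,np.round(r[0],1),np.round(r[1],1),'z',np.median(W[mm>0][:,2]).round(4))
E
```

```text
time_s: 14.6
eef_pos: [0.5085, 0.2719, 0.0465]
eef_rot: [0.0, -0.647, 0.763, -0.0]
wrist_force: [-4.6, -2.6, 5.5]
opening: 0.643
time_s: 15.2
eef_pos: [0.5086, 0.2718, 0.0458]
eef_rot: [0.0, -0.647, 0.763, -0.0]
wrist_force: [0.5, 0.3, 1.1]
opening: 1.001
time_s: 15.9
eef_pos: [0.5107, 0.2726, 0.2108]
eef_rot: [0.004, -0.647, 0.763, -0.002]
wrist_force: [0.8, -0.3, 0.3]
opening: 1.003
time_s: 16.7
eef_pos: [0.3373, 0.0971, 0.2155]
eef_rot: [0.0, -0.646, 0.763, -0.0]
wrist_force: [0.1, -0.6, -0.4]
opening: 0.997
top t1 [ 583.5 -178.5] [52.1 76.9] z 0.0514
top t3 [ 449.  -325.1] [52.  74.7] z 0.0516
top t2 [505.3 270.2] [52.9 77.2] z 0.0551
scene t1 [ 589.4 -173.7] [52.9 76.5] z 0.0496
scene t3 [ 456.2 -319.5] [52.1 75.5] z 0.0497
scene t2 [511.6 273.2] [52.1 76.7] z 0.0531
```

View pics/scene_end.png

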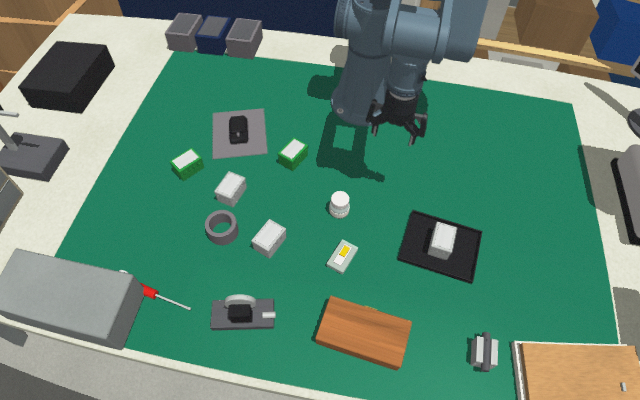

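View pics/top_end.png

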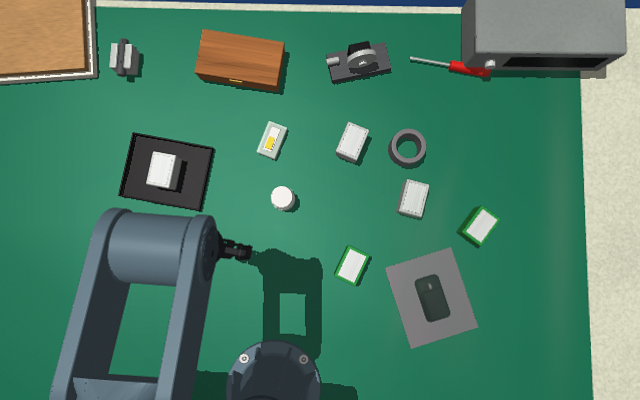

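The loaded tin stands near the tray centre: (163,170) in the top view and (442,240) in the scene view. The light tins are at (352,143) and (413,198), where they started, and the arm is clear of everything.

```bash
python3 -c "
from bench import ctrl; print(ctrl.hand_in())"
```

```text
the job is handed in; nothing more can be done
None
```

The loaded tin is standing upright in the black tray, and both light tins are upright where they started. I handed the job in at about 17 s of the 64 s allowed; it gives no verdict.

- **Finding it:** I lifted the tin at top-view pixel (413,198) first. It read about −1.4 N, so it was light and I put it back. The tin at (344,202) read about −6 N (roughly 0.6 kg), so that was the loaded one. I never lifted the third tin, at (352,143), or touched the green look-alikes.
- **Placing it:** I lowered the loaded tin in steps of about 1 mm near contact. The wrist force at set-down was under 10 N.
- **Last checks:** The loaded tin is within about 5 mm of the tray centre, with its top at about 54 mm, so it is resting on the tray floor. The tin I put back moved about 1.5 mm at most, and the third moved less than 0.5 mm. The arm is clear of everything.
- **Disagreement:** The top and scene cameras differ by 6–8 mm on absolute positions. I averaged them for the pick and place targets. For the tin I lifted first, the wrist camera agreed with the average to about 2 mm. The difference is well inside the tolerances.

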